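# Feel for the hidden release groove of the bench case

## Robot

A 6-joint arm with a two-finger parallel gripper is mounted at the origin on a cart in front of the work surface, level with it; the furniture and walls round the work are solid. World frame = base frame: x ahead of the robot, y to its left, z up, the work surface at z = 0. Lengths are in m, angles in rad, forces in N, time in s.
With the tool pointing down it reaches from about 0.35 to 0.975 m from the base axis. Payload 4.9 kg.
Tool frame: the origin (TCP) lies between the finger pads; the fingertips stand 19 mm ahead of it and the grasp point (between the pads) is the TCP; z points along the fingers, y is the line along which they close (so a half turn about z gives the same grasp; the last joint's range is limited). The gripper opens to 85 mm and grips with 20 to 120 N. Pads are 22 mm wide; open, the fingers measure 114 mm over their backs; the gripper's body (76 mm by 85 mm) begins 54 mm behind the grasp point. The pads swing forward as they close: fully open they stand 13 mm farther back than shut.
Start: joints at [1.077, 0.053, 1.613, -0, 1.476, -0.119], TCP at [0.229, 0.582, 0.215] pointing down, gripper open.
Joint ranges: [-3.01, 3.01], [-1.01, 2.22], [0.06, 2.58], [-1.02, 4.17], [0.09, 2.62], [-3.14, 3.14]. Speed limits (rad/s): [2.57, 2.57, 3.14, 3.14, 3.14, 3.14].

## Interface

Orientations are given as a rotation vector (axis times angle).
In Python, from station import ctrl gives the robot as it stands. The module is installed in compiled form; this text tells all that it offers.
- The arm moves only by the tool servo_tool, never from a script. Its argument "increments" is a list that holds one entry, the list of rows, each a list of 5 numbers: the finger opening in cm, from 0 to 8.54, then the shift along the tool's x, y, z in cm, then the turn about the tool's z in degrees. A call has 1 to 5 rows; each row is the pose to reach, as a shift and turn from the pose commanded when the call began, along the tool's axes at that moment; what a row does not reach only later rows make up. A row lasts 1/10 s, in which the tool goes at most 50 mm and 8.59 degrees, less where a joint would pass 70% of its speed; a pose out of reach is approached as far as the arm can. A call with a gripper value outside its range is refused whole. The fingers move at their own pace and stop on an object; "newtons" is the grip in N (left out, the last holds). Time passes only in rows, so rows that repeat a pose let the fingers close. It gives the time, the measured TCP pose, the force, the opening and the grip force at its end, in the units of the state.
- ctrl.get_obs(): the state, without advancing time (a new reading comes with each control period).
- ctrl.get_image(name): name is "side" or "top"; returns a dict with "img" (384x512x3 uint8, red, green, blue), "fx", "fy", "cx", "cy" (pixels), "rvec" (rotation vector, rad) and "tvec" (3), from world to camera coordinates, as OpenCV has them. Camera axes: x right, y down, z forward; pixel columns grow to the right and rows downward; lengths in m; the calibration is good to about 2 mm. A picture is of the moment at which its call begins. There is no depth.
- ctrl.finish_job(): hands the job in; it is judged then, once.
The state is a dict: "t": time; "q": joint angles; "dq": joint speeds; "effort": joint torques, N m; "tool_pos": TCP position; "tool_rot": TCP orientation; "contact_force": force on the tool from outside, world axes, zero at the start; "wrist_torque": the same for the moment, N m; "opening": finger opening in m; "grip_force": force on a finger pad.
Only numpy, scipy, OpenCV 4.12 (cv2) and the standard library are available. Lean on these libraries where they do the work, as an engineer would, in place of code of your own. Each camera call takes 0.05 s, during which the arm holds its last target. There are 200 camera calls.

## Task

The lid of the low grey case on the bench is locked by a catch inside a groove that lies somewhere along the case's back edge, the side away from you. With a fingertip held down behind the case, feel along that back edge until it drops into the groove, then push the catch in it fully home so that the lid springs up, and draw the hand clear. Pick nothing up, do not pry or push at the lid, and leave the things round the case where they are.

Things in the scene. Friction and masses are not known exactly. Their poses are not given: they have to be found in the camera images.
- case: Low grey case fixed to the bench, 126 x 360 x 48 mm (x, y, z). Origin on the bench, mid-length; +x to the back (away from the robot at yaw 0), +y along its length, z up. Solid end blocks, |y| 80 to 180, x -60 to +66 mm, 48 mm high. Between them the back edge is an aluminium bar 44 mm high, back face upright at x = +60 mm: the end blocks stand 6 mm proud of it.
- edge_mid (a point): Middle of the bar's back face, not the groove: case x = +60 mm, y = 0, 22 mm above the bench. The one release groove is a 44 mm long (y) bite in the bar, open to the back and the top, with upright side walls, floor 4 mm above the bench. Its middle lies anywhere from case y = -46 to +46 mm: find it. Behind the bar the bench is free for 70 mm, but for low things.
- catch (a joint): How far the catch is pushed in: 0 locked, 0.010 m home (solid stop). It is an upright aluminium block 40 mm wide that fills the groove, its flat face (5 to 43 mm above the bench) 8 mm inside the bar's back face when locked, 18 mm when home. It slides along the case's -x, stiffly (6 to 9 N), no spring, and stays where left. A vertical fingertip sliding along the bar drops in 8 mm.
- lid (a joint): Opening angle of the lid, hinged along its rear side: 0 = shut, 0.18 rad when the catch is fully home; the catch's movement drives it (18 rad per m), the lid's front then rises about 17 mm.
- lid_front (a point): Middle of the front edge of the lid, a grey sheet 92 x 156 x 4 mm between the end blocks; shut, the point is 44.5 mm above the bench. The hinge line is 95 mm behind it, at case x = +36 mm.
- pliers: Bystander: red-handled pliers, 62 x 181 x 12 mm, lying behind the case; origin under the centre.
- offcut: Bystander: wooden offcut, 40 x 90 x 20 mm, lying behind the case; origin under the centre.
- tape_measure: Bystander: yellow tape measure, 35 x 92 x 61 mm, to the left of the case; origin under the centre.
- sanding_block: Bystander: wooden sanding block, 70 x 112 x 36 mm, to the right of the case; origin under the centre.

How it is judged:
On the way, in this order (a step that is already met when the one before it is completed fails the run):
1. the fingers, held down behind the case between its end blocks, touch its back edge while the catch is still locked (x of the grasp point in the frame of case between 0.05 and 0.12 m and y of the grasp point in the frame of case between -0.1 and 0.1 m and z of the grasp point in the frame of case below 0.065 m and contact force between the fingers and anything else above 0.3 N and contact force between the fingers and catch below 0.1 N and value of joint catch below 0.002 m), for 0.1 s.
2. the catch is pushed fully home by a finger, with the hand behind the case (value of joint catch above 0.0085 m and contact force between the fingers and catch above 0.3 N and x of the grasp point in the frame of case above 0.03 m and z of the grasp point in the frame of case below 0.065 m), for 0.1 s.
At the end, for the whole second after the job is handed in: the catch is at least 8.5 mm in (of 10 mm), the lid has sprung up by at least 0.145 rad and is at rest, the four bystanders are within 20 mm of where they were, and the robot touches nothing (value of joint catch above 0.0085 m and value of joint lid above 0.145 rad and velocity of joint lid below 0.05 rad/s and distance of each of pliers, offcut, tape_measure, sanding_block from where it was at the start of the episode below 0.02 m).
It fails at once if the lid is pushed or pried by the robot (more than 2 N) (contact force between any of the fingers, the arm and lid above 2 N).
It fails at once if the red-handled pliers is moved by more than 20 mm or picked up (distance of pliers from where it was at the start of the episode above 0.02 m).
It fails at once if the wooden offcut is moved by more than 20 mm or picked up (distance of offcut from where it was at the start of the episode above 0.02 m).
It fails at once if the tape measure is moved by more than 20 mm or picked up (distance of tape_measure from where it was at the start of the episode above 0.02 m).
It fails at once if the sanding block is moved by more than 20 mm or picked up (distance of sanding_block from where it was at the start of the episode above 0.02 m).
It also fails if it takes over 54 s, if anything falls off the work surface, if the arm or the gripper's body presses on something with over 40 N, if the wrist force passes 120 N, or if a joint passes its speed limit or range.

## Working session

There is one attempt and no reset: what is moved stays moved. The work goes in short steps, Python scripts to look and compute and a tool call to move; the robot and the scene stay as the last step left them, time stands still between calls to the robot, and variables do not carry over. Pictures are saved under pics/ and viewed, at most 10 in all, crops included, and the job is handed in when it is done.

Besides the shell and the picture viewer there is one more tool, called after "Emit:" in YAML: its name, and indented under it one key for each argument. servo_tool: Moves the arm, as the interface text tells. Its arguments: {"type":"object","properties":{"increments":{"type":"array"},"newtons":{"type":"number"}},"required":["increments"]}

```bash
mkdir -p pics; cat > h.py <<'E'
import numpy as np, cv2
from station import ctrl
def snap(n,f):
    d=ctrl.get_image(n); cv2.imwrite(f'pics/{f}.png',d['img'][:,:,::-1]); np.save(f'pics/{f}.npy',d,allow_pickle=True); return d
def load(f): return np.load(f'pics/{f}.npy',allow_pickle=True).item()
def ray(d,uv,z):
    R=cv2.Rodrigues(np.array(d['rvec'],float))[0]; t=np.array(d['tvec'],float).ravel()
    uv=np.atleast_2d(uv).astype(float)
    c=np.c_[(uv[:,0]-d['cx'])/d['fx'],(uv[:,1]-d['cy'])/d['fy'],np.ones(len(uv))]
    w=c@R; o=-R.T@t
    return o+w*((z-o[2])/w[:,2])[:,None]
def proj(d,P):
    K=np.array([[d['fx'],0,d['cx']],[0,d['fy'],d['cy']],[0,0,1.]])
    return cv2.projectPoints(np.atleast_2d(P).astype(float),np.array(d['rvec'],float),np.array(d['tvec'],float),K,None)[0][:,0]
E
python3 - <<'E'
from h import *
a=snap('top','t0'); b=snap('side','s0')
for d in(a,b):
    R=cv2.Rodrigues(np.array(d['rvec'],float))[0]; print(-R.T@np.array(d['tvec']).ravel(),d['fx'])
o=ctrl.get_obs(); print(o)
cv2.imwrite('pics/both.png',np.hstack([cv2.resize(x['img'][:,:,::-1],(400,300)) for x in(a,b)]))
E
```

```text
[0.45060694 0.00862735 1.249803  ] 374.25126016845905
[0.31871595 1.35692289 0.86336176] 431.64801180231024
{'t': 0.1, 'q': array([ 1.07700505e+00,  5.33242957e-02,  1.61417166e+00,  8.65005043e-06,
        1.47595341e+00, -1.19010578e-01]), 'dq': array([-0.00086395,  0.00045909, -0.00371958,  0.00048576,  0.00019618,
       -0.00036238]), 'effort': array([-7.68027519e-06, -3.94903529e+01, -3.71363211e+01, -9.50294861e-05,
        3.96339339e-03, -1.20664161e-06]), 'tool_pos': array([0.22851555, 0.58109481, 0.21335628]), 'tool_rot': array([-5.85159972e-01, -3.08603539e+00,  2.77609213e-03]), 'contact_force': array([ 0.10635166, -0.38154479,  0.66260497]), 'wrist_torque': array([ 0.03416416,  0.04966232, -0.00482477]), 'grip_force': 0.0, 'opening': 0.08571967409972299}
```

View pics/t0.png

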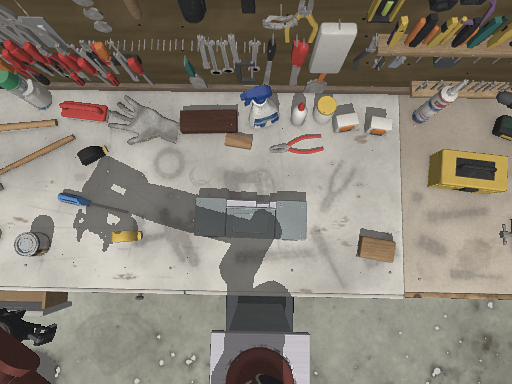

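View pics/s0.png

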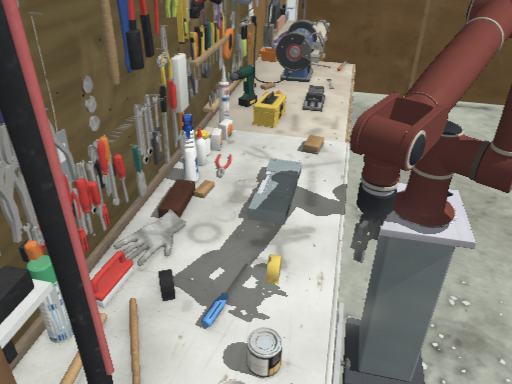

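The top view shows the case at about (195–306, 190–240), with the pliers at (298,144), the offcut at (238,141), the tape at (126,237) and the sanding block at (376,248). The side view shows the case at about (275,190). I'll enlarge the case in the top view.

```bash
python3 - <<'E'
from h import *
d=load('t0'); c=d['img'][125:250,180:340,::-1]
cv2.imwrite('pics/c0.png',cv2.resize(c,None,fx=5,fy=4.8,interpolation=cv2.INTER_CUBIC) if 0 else cv2.resize(c,(750,586),interpolation=cv2.INTER_NEAREST))
print(ray(d,[[195,190],[306,192],[306,240],[195,238],[323,136],[272,150],[238,141],[225,141],[251,141],[238,148]],.048).round(3))
E
```

```text
[[ 0.602  0.218  0.048]
 [ 0.602 -0.141  0.048]
 [ 0.448 -0.142  0.048]
 [ 0.447  0.212  0.048]
 [ 0.788 -0.197  0.048]
 [ 0.738 -0.03   0.048]
 [ 0.767  0.083  0.048]
 [ 0.766  0.125  0.048]
 [ 0.768  0.04   0.048]
 [ 0.743  0.082  0.048]]
```

View pics/c0.png

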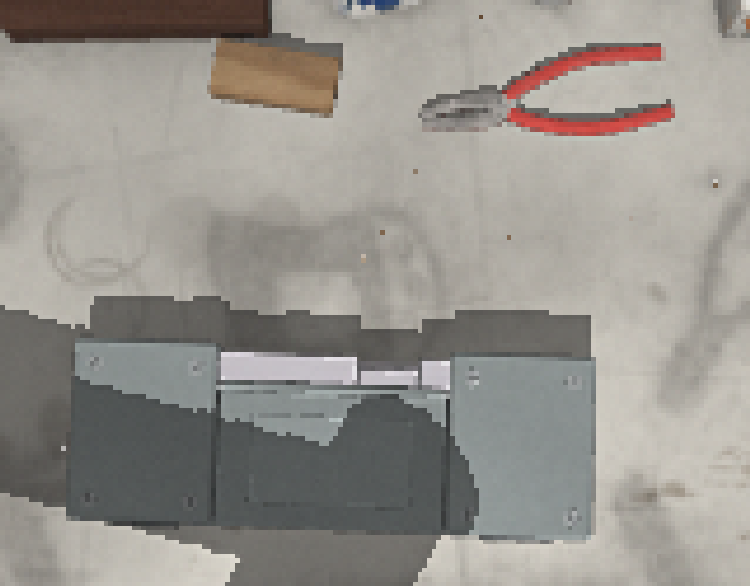

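The crop shows the end-block corners at about (75,342), (593,357), (592,540) and (67,518). The bar runs from 220 to 450, and a groove-like gap at 358–420 shows towards the right. I'll fit the case pose from the corners.

```bash
cat >> h.py <<'E'
def full(p): return (np.array(p,float)+0.0)/4.6880+[180,125]-0.5
E
python3 - <<'E'
from h import *
d=load('t0'); c=full([[75,342],[594,357],[593,540],[67,519]])
W=ray(d,c,.048)[:,:2]; M=np.array([[66,180],[66,-180],[-60,-180],[-60,180]])/1e3
a=W-W.mean(0); b=M-M.mean(0)
yaw=np.arctan2((b[:,0]*a[:,1]-b[:,1]*a[:,0]).sum(),(b*a).sum())
R=np.array([[np.cos(yaw),-np.sin(yaw)],[np.sin(yaw),np.cos(yaw)]]); o=W.mean(0)-R@M.mean(0)
print('W',W.round(4),'sizes',np.linalg.norm(W-np.roll(W,-1,0),axis=1).round(4)); print('o',o.round(4),'yaw',np.degrees(yaw).round(2)); print('res mm',((W-o)@R*1e3-M*1e3).round(1))
g=full([[220,352],[358,357],[420,360],[450,361],[358,384],[420,388],[358,371],[420,374]])
print('bar/groove case mm',((ray(d,g,.044)[:,:2]-o)@R*1e3).round(1))
for n,p in dict(off=[[210,97],[333,117],[340,60],[217,42]],pl=[[420,112],[672,110],[660,50],[585,135]]).items():
    q=ray(d,full(p),.012)[:,:2]; print(n,q.round(3).tolist(),((q-o)@R*1e3).round().tolist())
np.savez('case.npz',o=o,R=R,yaw=yaw)
E
```

```text
W [[ 0.5774  0.2154]
 [ 0.5736 -0.1422]
 [ 0.4488 -0.1419]
 [ 0.456   0.2162]] sizes [0.3577 0.1248 0.3582 0.1214]
o [0.511  0.0369] yaw -0.82
res mm [[-2.1 -0.6]
 [-0.8  1.8]
 [ 0.4  0.3]
 [ 2.5 -1.5]]
bar/groove case mm [[ 60.7  79.4]
 [ 60.3 -16.1]
 [ 59.6 -58.9]
 [ 59.6 -79.6]
 [ 41.6 -16.7]
 [ 40.2 -59.5]
 [ 50.6 -16.4]
 [ 49.9 -59.2]]
off [[0.761, 0.131], [0.748, 0.042], [0.79, 0.037], [0.802, 0.127]] [[249.0, 97.0], [237.0, 8.0], [279.0, 4.0], [290.0, 94.0]]
pl [[0.752, -0.021], [0.757, -0.202], [0.801, -0.194], [0.738, -0.14]] [[242.0, -55.0], [249.0, -236.0], [293.0, -227.0], [229.0, -174.0]]
```

The groove measures y −16 to −59 in the case frame. That is 43 mm long against the 44 mm given, with its middle near −37.5. Next I'll work out the approach.

```bash
cat >> h.py <<'E'
from scipy.spatial.transform import Rotation as Ro
C=None
def case():
    z=np.load('case.npz'); return z['o'],z['R'],float(z['yaw'])
def st():
    o,R,y=case(); s=ctrl.get_obs(); p=s['tool_pos']; T=Ro.from_rotvec(s['tool_rot']).as_matrix()
    return s,p,T,o,R,y
def go(cx,cy,z):
    s,p,T,o,R,y=st(); w=np.r_[o+R@[cx,cy],z]; d=(w-p)@T*100
    ty=np.degrees(np.arctan2(T[1,1],T[0,1])); turn=-(np.degrees(y)+90-ty)
    print('t',round(s['t'],2),'case xy mm',((p[:2]-o)@R*1e3).round(1),'z',p[2].round(4),'tilt z',T[:,2].round(3),'F',((s['contact_force'][:2])@R).round(2),s['contact_force'][2].round(2),'open',s['opening'])
    print('inc cm',d.round(2),'turn',turn.round(2))
E
python3 -c "
from h import *
go(.095,.010,.12)"
```

```text
t 0.1 case xy mm [-290.2  540.1] z 0.2134 tilt z [-0.001 -0.002 -1.   ] F [ 0.11 -0.38] 0.66 open 0.08571967409972299
inc cm [-54.74 -36.     9.39] turn -20.66
```

Emit:
servo_tool:
  increments:
    - [[0,-3.9,-2.57,0,0],[0,-7.8,-5.14,0,0],[0,-11.7,-7.7,0,0],[0,-15.6,-10.3,0,0],[0,-19.5,-12.85,0,0]]

```text
t: 0.6
tool_pos: [0.3637, 0.3888, 0.214]
tool_rot: [-0.585, -3.086, 0.001]
contact_force: [1.0, -0.0, -0.6]
opening: 0.012
grip_force: 0.0
```

Emit:
servo_tool:
  increments:
    - [[0,-3.9,-2.57,0,0],[0,-7.8,-5.14,0,0],[0,-11.7,-7.7,0,0],[0,-15.6,-10.3,0,0],[0,-19.5,-12.85,0,0]]

```text
t: 1.1
tool_pos: [0.4981, 0.1978, 0.2141]
tool_rot: [-0.585, -3.086, 0.0]
contact_force: [1.9, 0.3, -0.1]
opening: -0.0002
grip_force: 0.0
```

Emit:
servo_tool:
  increments:
    - [[0,-3.9,-2.6,0,-5],[0,-7.8,-5.2,0,-10],[0,-11.7,-7.7,1,-15],[0,-15.6,-10.3,2,-20.6],[0,-15.7,-10.3,4,-20.6]]

```text
t: 1.6
tool_pos: [0.6091, 0.0417, 0.1753]
tool_rot: [0.03, 3.138, -0.003]
contact_force: [-1.0, 0.7, 0.4]
opening: -0.0002
grip_force: 0.0
```

```bash
python3 -c "
from h import *
go(.095,.010,.034)"
```

```text
t 1.6 case xy mm [98.1  6.2] z 0.1753 tilt z [ 0.004 -0.002 -1.   ] F [-0.99  0.65] 0.4 open -0.00023046813719729552
inc cm [ 0.36  0.4  14.12] turn -0.27
```

Emit:
servo_tool:
  increments:
    - [[0,0.2,0.2,2.5,0],[0,0.4,0.4,5,0],[0,0.4,0.4,7.5,0],[0,0.4,0.4,9,0],[0,0.4,0.4,9,0]]

```text
t: 2.1
tool_pos: [0.5998, 0.0505, 0.0812]
tool_rot: [-0.024, -3.135, -0.0]
contact_force: [-0.1, 0.3, 0.2]
opening: 0.0003
grip_force: 0.0
```

Emit:
servo_tool:
  increments:
    - [[0,0,0,1,0],[0,0,0,2.5,0],[0,0,0,4,0],[0,0,0,5,0],[0,0,0,5,0]]

```text
t: 2.6
tool_pos: [0.6003, 0.0505, 0.0319]
tool_rot: [-0.024, -3.137, -0.0]
contact_force: [-0.0, -0.1, -0.1]
opening: -0.0001
grip_force: 0.0
```

```bash
python3 -c "
from h import *
snap('side','s1'); d=snap('top','t1')
go(.076,.010,.034)
c=[d['img'][125:250,180:340,::-1],load('s1')['img'][125:250,200:360,::-1]]
cv2.imwrite('pics/c1.png',cv2.resize(np.vstack(c),(640,600*250//250+0),interpolation=0) if 0 else cv2.resize(np.hstack(c),(800,312),interpolation=0))"
```

```text
t 2.7 case xy mm [90.8 14.8] z 0.0342 tilt z [-0.001  0.    -1.   ] F [-0.1   0.53] -0.19 open -0.0001995400348161841
inc cm [ 1.48 -0.48  0.02] turn -0.06
```

View pics/c1.png

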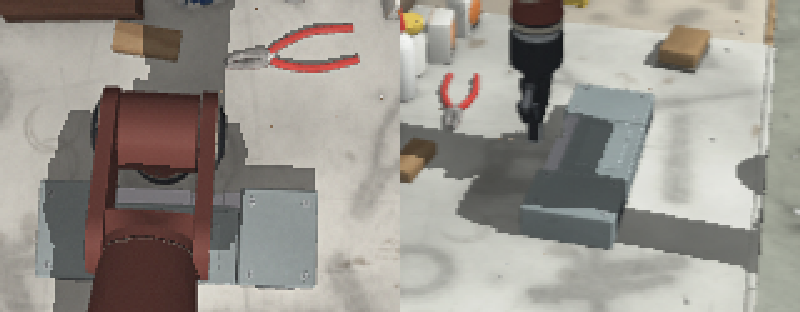

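The pictures show the closed fingers standing behind the bar, clear of the case and the bystanders, with the fingertip at about (535,135) in the side half. Now I'll creep forward to touch the bar.

Emit:
servo_tool:
  increments:
    - [[0,0.6,0,0,0],[0,1.1,0,0,0],[0,1.4,0,0,0],[0,1.55,0,0,0],[0,1.6,0,0,0]]

```text
t: 3.2
tool_pos: [0.586, 0.0507, 0.0347]
tool_rot: [0.024, 3.141, -0.0]
contact_force: [-0.6, -0.1, 0.7]
opening: -0.0002
grip_force: 0.0
```

Emit:
servo_tool:
  increments:
    - [[0,0.1,0,0,0],[0,0.2,0,0,0],[0,0.3,0,0,0],[0,0.4,0,0,0],[0,0.4,0,0,0]]

```text
t: 3.7
tool_pos: [0.582, 0.0507, 0.0344]
tool_rot: [-0.024, -3.141, -0.0]
contact_force: [1.2, -0.5, -0.2]
opening: 0.0001
grip_force: 0.0
```

```bash
python3 -c "
from h import *
go(.076,.010,.034)"
```

```text
t 3.7 case xy mm [70.8 14.8] z 0.0344 tilt z [-0.  0. -1.] F [ 1.24 -0.5 ] -0.24 open 8.100212919025789e-05
inc cm [-0.52 -0.48  0.04] turn -0.06
```

Emit:
servo_tool:
  increments:
    - [[0,0.05,0,0,0],[0,0.1,0,0,0],[0,0.1,0,0,0],[0,0.1,0,0,0]]

```text
t: 4.1
tool_pos: [0.5811, 0.0507, 0.0345]
tool_rot: [0.024, 3.141, -0.0]
contact_force: [-0.4, 1.3, 0.1]
opening: -0.0001
grip_force: 0.0
```

Emit:
servo_tool:
  increments:
    - [[0,0.05,0,0,0],[0,0.1,0,0,0],[0,0.1,0,0,0],[0,0.1,0,0,0]]

```text
t: 4.5
tool_pos: [0.5801, 0.0507, 0.0345]
tool_rot: [0.024, 3.141, -0.0]
contact_force: [-0.4, -0.7, -0.2]
opening: -0.0001
grip_force: 0.0
```

Emit:
servo_tool:
  increments:
    - [[0,0.05,0,0,0],[0,0.1,0,0,0],[0,0.15,0,0,0],[0,0.2,0,0,0],[0,0.2,0,0,0]]

```text
t: 5.0
tool_pos: [0.578, 0.0508, 0.0345]
tool_rot: [-0.024, -3.141, -0.0]
contact_force: [0.1, -0.2, -0.2]
opening: 0.0001
grip_force: 0.0
```

Emit:
servo_tool:
  increments:
    - [[0,0.05,0,0,0],[0,0.1,0,0,0],[0,0.1,0,0,0],[0,0.1,0,0,0]]

```text
t: 5.4
tool_pos: [0.5771, 0.0508, 0.0345]
tool_rot: [0.024, 3.141, -0.0]
contact_force: [-0.2, -0.5, -0.2]
opening: -0.0001
grip_force: 0.0
```

Emit:
servo_tool:
  increments:
    - [[0,0.05,0,0,0],[0,0.1,0,0,0],[0,0.1,0,0,0],[0,0.1,0,0,0]]

```text
t: 5.8
tool_pos: [0.5761, 0.0508, 0.0345]
tool_rot: [-0.024, -3.141, 0.0]
contact_force: [-0.1, -0.5, -0.5]
opening: 0.0
grip_force: 0.0
```

No contact yet, so I'll check the case pose against the side view before going further.

```bash
python3 -c "
from h import *
go(.076,.010,.034)
o,R,y=case(); d=snap('side','s2')
im=load('s2')['img'][:,:,::-1].copy(); x0,y0,k=235,135,8
c=cv2.resize(im[y0:y0+75,x0:x0+80],None,fx=k,fy=k,interpolation=0)
for n,(X,Y,Z) in dict(a=(66,180,48),b=(66,80,48),c=(66,-80,48),d=(66,-180,48),e=(60,80,44),f=(60,-80,44),g=(-60,180,48),h=(66,180,0),i=(60,-16,44),j=(60,-60,44)).items():
    u=proj(d,np.r_[o+R@[X/1e3,Y/1e3],Z/1e3])[0]; q=((u-[x0,y0]+.5)*k).astype(int); cv2.circle(c,tuple(map(int,q)),3,(0,0,255),1)
    print(n,q)
p=ctrl.get_obs()['tool_pos']-[0,0,.019]; q=((proj(d,p)[0]-[x0,y0]+.5)*k).astype(int); cv2.circle(c,tuple(map(int,q)),4,(0,255,0),1); print('tip',q)
cv2.imwrite('pics/c2.png',c)"
```

```text
t 5.8 case xy mm [64.9 14.8] z 0.0345 tilt z [-0. -0. -1.] F [-0.13 -0.51] -0.53 open 2.4813289273073005e-05
inc cm [-1.11 -0.48  0.05] turn -0.06
a [114 576]
b [169 449]
c [247 273]
d [289 177]
e [183 459]
f [259 282]
g [415 622]
h [112 670]
i [230 349]
j [250 302]
tip [203 434]
```

View pics/c2.png

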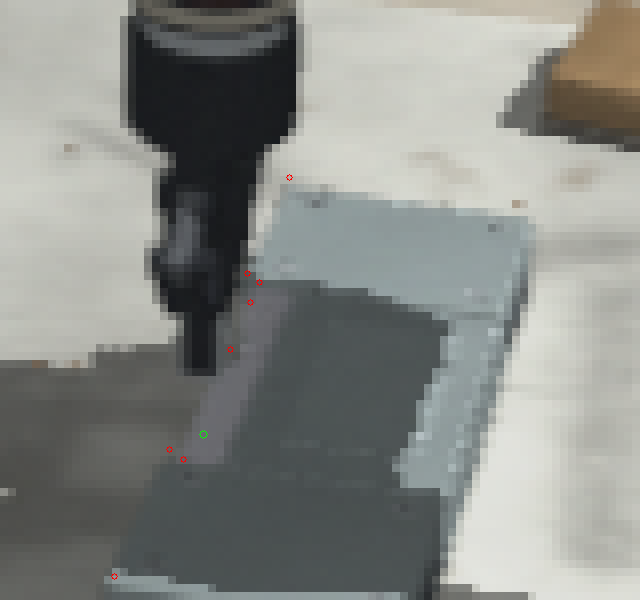

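The case pose agrees with the side view to about a pixel. The visible fingertip at (200,375) sits higher than predicted, at (203,434). I'll check pixel contrast and the ray heights.

```bash
python3 -c "
from h import *
d=load('s2'); b=load('s0'); o,R,y=case()
for r in range(176,200): print(r,(r-135)*8,d['img'][r,255:268].sum(1).tolist())
u=np.array([[235+200/8-.5,135+375/8-.5]])
for z in(.0,.015,.03,.045,.06): w=ray(d,u,z)[0]; print(z,w.round(3),((w[:2]-o)@R*1e3).round(1))
p=ctrl.get_obs()['tool_pos']
for dx in(-11,0,11):
  for dz in (-19,0,20,54): print(dx,dz,(proj(d,p+[dx/1e3,0,dz/1e3])[0]-[235,135]+.5)*8)
"
```

```text
176 328 [537, 509, 335, 135, 87, 88, 124, 264, 284, 272, 305, 317, 314]
177 336 [534, 406, 244, 136, 86, 89, 123, 253, 287, 275, 292, 314, 315]
178 344 [307, 295, 235, 136, 86, 86, 122, 256, 259, 262, 341, 334, 311]
179 352 [267, 278, 232, 135, 84, 86, 121, 255, 257, 246, 309, 317, 301]
180 360 [268, 275, 229, 135, 81, 85, 122, 255, 270, 297, 320, 321, 306]
181 368 [280, 279, 257, 183, 135, 134, 136, 276, 321, 321, 321, 317, 280]
182 376 [282, 281, 284, 278, 282, 286, 293, 310, 319, 321, 319, 300, 259]
183 384 [280, 277, 276, 277, 281, 281, 316, 325, 321, 321, 321, 277, 246]
184 392 [279, 275, 276, 279, 284, 301, 321, 323, 322, 320, 320, 271, 241]
185 400 [263, 263, 263, 266, 265, 310, 327, 322, 321, 319, 288, 250, 236]
186 408 [254, 252, 249, 252, 274, 312, 325, 321, 321, 320, 279, 248, 238]
187 416 [258, 256, 253, 253, 304, 324, 323, 322, 319, 303, 262, 236, 235]
188 424 [274, 264, 258, 268, 307, 324, 322, 321, 320, 279, 246, 238, 234]
189 432 [292, 279, 272, 295, 319, 323, 323, 319, 303, 261, 234, 239, 238]
190 440 [298, 293, 282, 309, 324, 322, 320, 320, 277, 245, 234, 235, 234]

[... 571 characters left out ...]
 233, 233, 233, 234]
199 512 [236, 239, 236, 237, 235, 234, 236, 237, 236, 234, 234, 234, 235]
0.0 [ 0.594 -0.025  0.   ] [ 83.6 -60.6]
0.015 [ 0.589 -0.001  0.015] [ 78.5 -36.7]
0.03 [0.584 0.023 0.03 ] [ 73.4 -12.8]
0.045 [0.579 0.047 0.045] [68.2 11.2]
0.06 [0.575 0.071 0.06 ] [63.1 35.1]
-11 -19 [227.33479748 438.14984811]
-11 0 [228.4868829  402.83772481]
-11 20 [229.7153249  365.18522549]
-11 54 [231.84158809 300.01395735]
0 -19 [203.76628674 434.97040272]
0 0 [204.76929213 399.68127653]
0 20 [205.83875679 362.05388765]
0 54 [207.68981135 296.9275192 ]
11 -19 [180.25464236 431.79862872]
11 0 [181.10928554 396.53249182]
11 20 [182.02054328 358.93020283]
11 54 [183.59773485 293.84871035]
```

```bash
python3 -c "
from h import *
d=load('s0'); x0,y0,k=325,165,6
c0=cv2.resize(d['img'][y0:y0+95,x0:x0+66,::-1],None,fx=k,fy=k,interpolation=0)
p=np.array([.2285,.5811,.2134]); T=Ro.from_rotvec([-.585,-3.086,0]).as_matrix()
for n,v in dict(tcp=(0,0,0),tip=(0,0,.019),body=(0,0,-.054),fa=(0,.057,0),fb=(0,-.057,0)).items():
    q=(proj(d,p+T@v)[0]-[x0,y0]+.5)*k; print(n,q); cv2.circle(c0,tuple(map(int,q)),3,(0,0,255),1)
d=load('s1'); x0,y0=235,115; p=np.array([.6003,.0505,.0342]); c1=cv2.resize(d['img'][y0:y0+95,x0:x0+66,::-1],None,fx=k,fy=k,interpolation=0)
for v in ((0,0,0),(0,0,-.019),(0,0,.054)):
    q=(proj(d,p+v)[0]-[x0,y0]+.5)*k; print(q); cv2.circle(c1,tuple(map(int,q)),3,(0,0,255),1)
cv2.imwrite('pics/c3.png',np.hstack([c0,c1]))"
```

```text
tcp [237.64400952 561.08435158]
tip [230.21254977 599.25812703]
body [259.61027981 448.24844895]
fa [177.51205434 648.6945854 ]
fb [292.92015405 480.54887035]
[114.70679513 414.78240475]
[114.19806652 441.2032611 ]
[116.18798947 337.85647242]
```

View pics/c3.png

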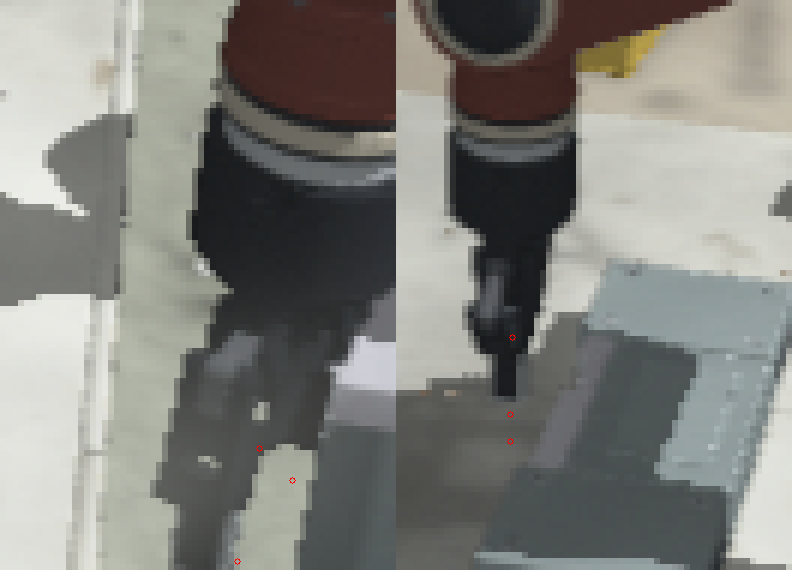

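The visible tip ends about 12 mm above the reported TCP, at z≈0.046, so it would pass over the 44 mm bar. That fits the lack of contact. I'll back off and feel for the bench gently to get the true tip height.

Emit:
servo_tool:
  increments:
    - [[0,-0.8,0,0,0],[0,-1.6,0,0,0],[0,-2,0,0,0],[0,-2,0.5,0,0],[0,-2,0.5,0.6,0]]

```text
t: 6.35
tool_pos: [0.5971, 0.056, 0.0292]
tool_rot: [0.023, 3.14, 0.0]
contact_force: [0.3, 0.3, 0.8]
opening: -0.0001
grip_force: 0.0
```

Emit:
servo_tool:
  increments:
    - [[0,0,0,0.2,0],[0,0,0,0.4,0],[0,0,0,0.5,0],[0,0,0,0.5,0],[0,0,0,0.5,0]]

```text
t: 6.85
tool_pos: [0.5962, 0.0554, 0.0236]
tool_rot: [0.024, 3.141, -0.0]
contact_force: [-0.7, 1.2, -0.8]
opening: 0.0002
grip_force: 0.0
```

```bash
python3 -c "
from h import *
go(.076,.010,.034)
a=load('s1'); d=load('s2')
e=np.abs(a['img'].astype(int)-d['img']).sum(2)
for r in range(176,196): print(r,e[r,252:276].tolist())
"
```

```text
t 6.85 case xy mm [85.  19.7] z 0.0236 tilt z [ 0. -0. -1.] F [-0.69  1.2 ] -0.8 open 0.00015436974479751718
inc cm [ 0.89 -0.97 -1.04] turn -0.06
176 [460, 455, 452, 285, 257, 71, 151, 202, 207, 176, 40, 21, 14, 1, 1, 0, 0, 0, 2, 0, 1, 3, 4, 1]
177 [447, 445, 447, 276, 151, 21, 150, 202, 201, 171, 48, 17, 11, 0, 1, 0, 1, 0, 2, 2, 0, 0, 1, 0]
178 [218, 219, 220, 52, 39, 33, 153, 205, 207, 173, 45, 44, 22, 1, 3, 0, 1, 2, 1, 2, 0, 0, 0, 1]
179 [176, 173, 176, 12, 23, 29, 145, 201, 203, 171, 18, 36, 26, 1, 0, 2, 2, 1, 0, 1, 0, 3, 2, 3]
180 [184, 185, 183, 12, 17, 25, 139, 196, 198, 167, 53, 51, 21, 2, 0, 0, 1, 1, 1, 2, 2, 2, 1, 1]
181 [29, 67, 90, 11, 12, 23, 93, 136, 140, 143, 34, 2, 3, 2, 3, 0, 1, 2, 2, 0, 1, 0, 2, 1]
182 [4, 3, 6, 12, 4, 5, 4, 3, 7, 5, 8, 4, 0, 0, 1, 1, 1, 1, 2, 0, 0, 0, 1, 0]
183 [2, 3, 1, 0, 2, 2, 1, 2, 2, 0, 1, 3, 0, 1, 0, 3, 2, 2, 1, 1, 1, 1, 0, 0]
184 [0, 1, 1, 2, 1, 1, 0, 2, 0, 0, 1, 0, 1, 0, 1, 3, 0, 2, 0, 1, 0, 0, 2, 0]
185 [0, 2, 2, 3, 0, 1, 1, 1, 0, 0, 1, 0, 1, 3, 1, 0, 1, 3, 2, 0, 1, 1, 2, 1]
186 [0, 1, 1, 1, 2, 3, 0, 1, 1, 0, 1, 0, 1, 1, 1, 2, 1, 1, 1, 0, 1, 3, 1, 0]
187 [1, 0, 1, 1, 2, 0, 1, 2, 1, 0, 1, 0, 0, 1, 2, 3, 0, 2, 1, 0, 3, 0, 0, 2]
188 [1, 1, 2, 2, 2, 2, 0, 2, 2, 0, 0, 0, 1, 1, 0, 0, 1, 0, 1, 0, 1, 3, 1, 0]
189 [2, 1, 3, 2, 0, 2, 1, 0, 0, 2, 3, 2, 2, 0, 1, 1, 0, 2, 2, 2, 0, 2, 0, 2]
190 [3, 2, 2, 1, 1, 0, 2, 1, 3, 1, 2, 0, 1, 2, 2, 2, 4, 3, 0, 1, 0, 0, 3, 2]
191 [2, 0, 0, 3, 3, 1, 1, 1, 3, 1, 0, 1, 2, 1, 0, 2, 0, 1, 1, 0, 2, 2, 1, 0]
192 [3, 1, 0, 2, 2, 2, 2, 2, 0, 1, 2, 0, 1, 1, 1, 0, 2, 1, 0, 0, 1, 0, 2, 3]
193 [0, 2, 0, 1, 0, 1, 1, 1, 3, 0, 0, 1, 0, 1, 1, 0, 1, 1, 2, 3, 0, 2, 1, 2]
194 [1, 1, 2, 1, 0, 1, 1, 0, 0, 2, 2, 0, 0, 2, 1, 0, 2, 1, 0, 2, 1, 2, 1, 4]
195 [1, 1, 1, 0, 1, 0, 2, 2, 2, 3, 1, 0, 6, 2, 1, 1, 1, 2, 0, 0, 0, 0, 0, 0]
```

The image difference confirms it: nothing moves below row 181. I'll keep feeling downward behind the bar.

Emit:
servo_tool:
  increments:
    - [[0,0,0,0.1,0],[0,0,0,0.2,0],[0,0,0,0.3,0],[0,0,0,0.3,0]]

```text
t: 7.25
tool_pos: [0.596, 0.0555, 0.0203]
tool_rot: [-0.024, -3.141, 0.0]
contact_force: [0.3, 0.7, -0.3]
opening: -0.0001
grip_force: 0.0
```

Emit:
servo_tool:
  increments:
    - [[0,0,0,0.1,0],[0,0,0,0.2,0],[0,0,0,0.3,0],[0,0,0,0.3,0]]

```text
t: 7.65
tool_pos: [0.596, 0.0555, 0.0173]
tool_rot: [-0.024, -3.141, -0.0]
contact_force: [-0.3, -0.0, 0.1]
opening: -0.0
grip_force: 0.0
```

Emit:
servo_tool:
  increments:
    - [[0,0,0,0.15,0],[0,0,0,0.3,0],[0,0,0,0.45,0],[0,0,0,0.6,0],[0,0,0,0.6,0]]

```text
t: 8.15
tool_pos: [0.5959, 0.0555, 0.0112]
tool_rot: [-0.024, -3.141, -0.0]
contact_force: [-0.4, 0.4, -0.0]
opening: -0.0001
grip_force: 0.0
```

```bash
python3 -c "
from h import *
go(.076,.010,.034)
d=snap('side','s3'); a=load('s2'); p=ctrl.get_obs()['tool_pos']
m=((d['img'].astype(int).sum(2)<160)).astype(np.uint8)
for r in range(165,200): print(r, np.where(m[r,240:275])[0]+240, end=' ' if r%3 else '\n')
print()
for z in(-.019,0,.02,.04,.06): print(z,proj(d,p+[0,0,z])[0])
"
```

```text
t 8.15 case xy mm [84.7 19.8] z 0.0112 tilt z [-0.001  0.    -1.   ] F [-0.43  0.39] -0.04 open -7.679450579117871e-05
inc cm [ 0.87 -0.98 -2.28] turn -0.06
165 [249 250 254 255 256 257 258 259]
166 [249 250 251 253 254 255 256 257 258 259] 167 [250 254 255 256 257 258 259] 168 [250 254 255 256 257 258 259]
169 [254 255 256 257 258 259] 170 [254 255 256 257 258 259] 171 [254 255 256 257 258 259]
172 [254 255 256 257 258 259] 173 [248 253 254 255 256 257 258] 174 [248 249 252 253 254 255 256 257 258]
175 [249 250 251 252 253 254 255 256 257 258] 176 [249 250 251 252 253 254 255 256 257 258] 177 [249 250 251 252 253 254 255 256 257]
178 [249 250 251 252 253 254 255 256 257] 179 [250 251 252 253 254 255 256] 180 [253 254 255]
181 [253 254 255] 182 [253 254 255] 183 [253 254 255]
184 [253 254 255] 185 [253 254 255] 186 [253 254 255]
187 [] 188 [] 189 []
190 [] 191 [] 192 []
193 [] 194 [] 195 []
196 [] 197 [] 198 []
199 [] 
-0.019 [254.26955306 194.14961719]
0 [254.35855175 189.80344778]
0.02 [254.45343862 185.16973494]
0.04 [254.54958456 180.4745365 ]
0.06 [254.64701479 175.71662049]
```

Emit:
servo_tool:
  increments:
    - [[0,0,0,0.15,0],[0,0,0,0.3,0],[0,0,0,0.45,0],[0,0,0,0.6,0],[0,0,0,0.6,0]]

```text
t: 8.7
tool_pos: [0.5959, 0.0555, 0.0051]
tool_rot: [-0.024, -3.141, -0.0]
contact_force: [-0.1, -0.0, -0.2]
opening: -0.0002
grip_force: 0.0
```

Emit:
servo_tool:
  increments:
    - [[0,0,0,0.1,0],[0,0,0,0.2,0],[0,0,0,0.3,0],[0,0,0,0.4,0],[0,0,0,0.4,0]]

```text
t: 9.2
tool_pos: [0.596, 0.0555, 0.0013]
tool_rot: [-0.024, -3.141, 0.0]
contact_force: [-1.3, -0.3, 0.5]
opening: -0.0
grip_force: 0.0
```

Reported z is now 0.001 with no bench contact, so the tip is about 15 mm up, as the picture implies. That is a good height, so I'll approach the bar again.

Emit:
servo_tool:
  increments:
    - [[0,0.4,0,0,0],[0,0.7,0,0,0],[0,0.9,0,0,0],[0,1.0,0,0,0],[0,1.0,0,0,0]]

```text
t: 9.7
tool_pos: [0.586, 0.0556, 0.0015]
tool_rot: [-0.024, -3.141, 0.0]
contact_force: [-0.0, 0.0, 0.1]
opening: 0.0003
grip_force: 0.0
```

Emit:
servo_tool:
  increments:
    - [[0,0.1,0,0,0],[0,0.2,0,0,0],[0,0.3,0,0,0],[0,0.3,0,0,0]]

```text
t: 10.1
tool_pos: [0.5849, 0.0556, 0.0017]
tool_rot: [0.024, 3.137, 0.0]
contact_force: [5.5, 0.2, -4.4]
opening: -0.0002
grip_force: 3.2
```

Emit:
servo_tool:
  increments:
    - [[0,0.1,0,0,0],[0,0.2,0,0,0],[0,0.3,0,0,0],[0,0.3,0,0,0]]

```text
t: 10.5
tool_pos: [0.5851, 0.0555, 0.0025]
tool_rot: [0.025, 3.129, 0.0]
contact_force: [15.9, 0.1, -10.6]
opening: 0.0
grip_force: 7.6
```

The contact force is +x with a downward part, a few mm sooner than expected. I'll look before going on.

```bash
python3 -c "
from h import *
go(.076,.010,.034); s=ctrl.get_obs(); print(s['wrist_torque'])
d=snap('side','s4'); snap('top','t4'); x0,y0,k=230,130,8
c=cv2.resize(d['img'][y0:y0+75,x0:x0+85,::-1],None,fx=k,fy=k,interpolation=0)
c=cv2.convertScaleAbs(c,alpha=1.8,beta=10); p=s['tool_pos']
for z in(-.019,0,.02,.04,.054):
  q=(proj(d,p+[0,0,z])[0]-[x0,y0]+.5)*k; cv2.circle(c,tuple(map(int,q)),3,(0,0,255),1); print(z,q)
cv2.imwrite('pics/c4.png',c)
"
```

```text
t 10.5 case xy mm [73.8 19.6] z 0.0025 tilt z [ 0.013 -0.    -1.   ] F [15.85  0.32] -10.64 open 2.6149363855276898e-05
inc cm [-0.26 -0.96 -3.14] turn -0.08
[-0.01001679 -2.44219661 -0.00695092]
-0.019 [220.95226585 536.29234804]
0 [221.80463755 501.69921575]
0.02 [222.71338309 464.81817593]
0.04 [223.63416668 427.44857672]
0.054 [224.28600653 400.99394168]
```

View pics/c4.png

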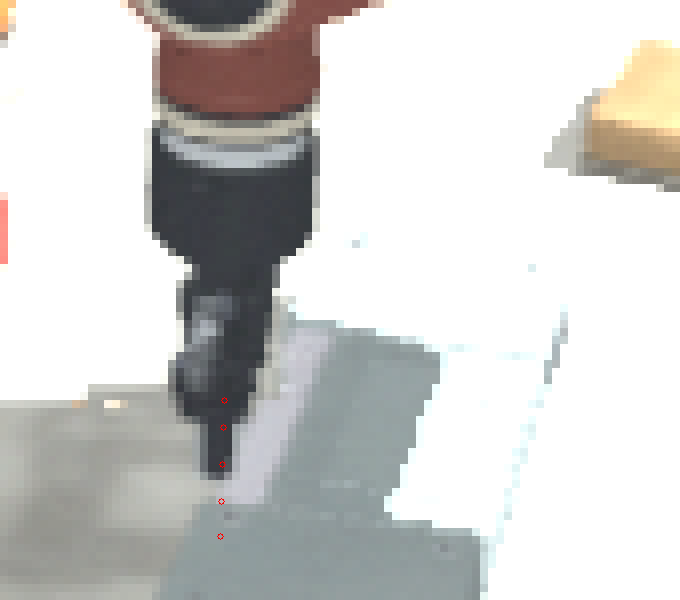

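The picture shows the finger at (216,450) against the back of the bar, with its tip at row 478. The downward force is friction on the upright face, so the touch is on the bar. I'll ease off to a light press and slide toward −y.

Emit:
servo_tool:
  increments:
    - [[0,-0.1,0,0,0],[0,-0.2,0,0,0],[0,-0.3,0,0,0],[0,-0.3,0,0,0]]

```text
t: 11.0
tool_pos: [0.5849, 0.0555, 0.0023]
tool_rot: [0.024, 3.138, -0.0]
contact_force: [5.9, -0.5, -1.2]
opening: -0.0001
grip_force: 2.9
```

Emit:
servo_tool:
  increments:
    - [[0,0,-0.3,0,0],[0,0,-0.6,0,0],[0,0,-0.9,0,0],[0,0,-1.2,0,0],[0,0,-1.5,0,0]]

```text
t: 11.5
tool_pos: [0.5845, 0.0415, 0.0026]
tool_rot: [0.025, 3.138, 0.003]
contact_force: [5.3, 2.6, 0.3]
opening: -0.0003
grip_force: 2.5
```

Emit:
servo_tool:
  increments:
    - [[0,0,-0.3,0,0],[0,0,-0.6,0,0],[0,0,-0.9,0,0],[0,0,-1.2,0,0],[0,0,-1.5,0,0]]

```text
t: 12.0
tool_pos: [0.5842, 0.0264, 0.0026]
tool_rot: [0.025, 3.138, 0.003]
contact_force: [4.9, 3.2, 0.5]
opening: -0.0001
grip_force: 2.4
```

Emit:
servo_tool:
  increments:
    - [[0,0,-0.3,0,0],[0,0,-0.6,0,0],[0,0,-0.9,0,0],[0,0,-1.2,0,0],[0,0,-1.5,0,0]]

```text
t: 12.5
tool_pos: [0.5817, 0.0107, 0.0014]
tool_rot: [-0.023, -3.14, 0.0]
contact_force: [-0.9, 0.1, -0.6]
opening: 0.0001
grip_force: 0.0
```

The force vanished and x moved in at case y≈−25, so the finger has dropped in where the image put the groove. I'll move on to the middle and press in.

Emit:
servo_tool:
  increments:
    - [[0,0,-0.4,0,0],[0,0,-0.8,0,0],[0,0,-1.2,0,0],[0,0.1,-1.2,0,0],[0,0.2,-1.2,0,0]]

```text
t: 13.0
tool_pos: [0.5801, -0.0014, 0.0014]
tool_rot: [-0.025, -3.141, -0.0]
contact_force: [0.1, 0.2, 0.7]
opening: -0.0001
grip_force: 0.0
```

Emit:
servo_tool:
  increments:
    - [[0,0.1,0,0,0],[0,0.2,0,0,0],[0,0.3,0,0,0],[0,0.4,0,0,0],[0,0.4,0,0,0]]

```text
t: 13.5
tool_pos: [0.5761, -0.0011, 0.0015]
tool_rot: [-0.024, -3.141, -0.0]
contact_force: [0.2, -0.7, 0.4]
opening: 0.0002
grip_force: 0.0
```

```bash
python3 -c "
from h import *
go(.056,-.038,.0015)"
```

```text
t 13.5 case xy mm [ 65.7 -37.1] z 0.0015 tilt z [-0.  0. -1.] F [ 0.25 -0.71] 0.37 open 0.00018911202183884013
inc cm [ 0.97 -0.09 -0.  ] turn -0.05
```

Emit:
servo_tool:
  increments:
    - [[0,0.2,0,0,0],[0,0.4,0,0,0],[0,0.5,0,0,0],[0,0.6,0,0,0],[0,0.6,0,0,0]]

```text
t: 14.0
tool_pos: [0.5719, -0.0012, 0.0018]
tool_rot: [0.024, 3.137, -0.0]
contact_force: [5.3, 0.7, -4.8]
opening: -0.0002
grip_force: 2.8
```

Emit:
servo_tool:
  increments:
    - [[0,0.2,0,0,0],[0,0.4,0,0,0],[0,0.6,0,0,0],[0,0.6,0,0,0]]

```text
t: 14.4
tool_pos: [0.5659, -0.0011, 0.0019]
tool_rot: [0.024, 3.137, -0.0]
contact_force: [5.1, -0.2, -2.9]
opening: -0.0001
grip_force: 2.6
```

```bash
python3 -c "
from h import *
go(.056,-.038,.0015)"
```

```text
t 14.4 case xy mm [ 55.4 -37.2] z 0.0019 tilt z [ 0.004 -0.    -1.   ] F [ 5.13 -0.09] -2.88 open -8.23132937459341e-05
inc cm [-0.06 -0.08  0.04] turn -0.07
```

The catch is sliding steadily at about 5 N, so I'll press on to the stop.

Emit:
servo_tool:
  increments:
    - [[0,0.1,0,0,0],[0,0.2,0,0,0],[0,0.3,0,0,0],[0,0.3,0,0,0]]

```text
t: 14.8
tool_pos: [0.5656, -0.0012, 0.0024]
tool_rot: [0.025, 3.13, -0.0]
contact_force: [13.9, 0.8, -8.7]
opening: -0.0
grip_force: 6.7
```

Emit:
servo_tool:
  increments:
    - [[0,0.1,0,0,0],[0,0.2,0,0,0],[0,0.3,0,0,0],[0,0.3,0,0,0],[0,0.3,0,0,0]]

```text
t: 15.3
tool_pos: [0.5656, -0.0013, 0.0029]
tool_rot: [0.025, 3.123, -0.001]
contact_force: [22.9, 0.6, -16.4]
opening: 0.0
grip_force: 11.5
```

The finger has met a solid stop, about 19 mm in from the bar contact, as expected for home. Now I'll withdraw straight back and then up.

Emit:
servo_tool:
  increments:
    - [[0,-0.8,0,0,0],[0,-1.6,0,0,0],[0,-2.6,0,0,0],[0,-3.6,0,0,0],[0,-4.6,0,0,0]]

```text
t: 15.8
tool_pos: [0.605, -0.0016, 0.0014]
tool_rot: [-0.024, -3.141, 0.0]
contact_force: [-0.2, 0.1, -0.4]
opening: 0.0001
grip_force: 0.0
```

Emit:
servo_tool:
  increments:
    - [[0,0,0,-2,0],[0,0,0,-5,0],[0,0,0,-9,0],[0,0,0,-13,0],[0,0,0,-17,0]]

```text
t: 16.3
tool_pos: [0.6044, -0.0016, 0.173]
tool_rot: [-0.024, -3.141, -0.0]
contact_force: [1.0, 0.2, -0.3]
opening: -0.0001
grip_force: 0.0
```

Emit:
servo_tool:
  increments:
    - [[0,0,4,-1,0],[0,0,8,-2,0],[0,0,12,-2,0],[0,0,16,-2,0],[0,0,20,-2,0]]

```text
t: 16.8
tool_pos: [0.6076, 0.2, 0.1918]
tool_rot: [0.024, 3.141, 0.0]
contact_force: [0.5, 0.5, -0.3]
opening: -0.0001
grip_force: 0.0
```

Emit:
servo_tool:
  increments:
    - [[0,0,3,0,0],[0,0,5,0,0],[0,0,6,0,0],[0,0,6,0,0],[0,0,6,0,0]]

```text
t: 17.3
tool_pos: [0.6085, 0.2574, 0.1913]
tool_rot: [-0.025, -3.141, 0.001]
contact_force: [0.4, -0.8, 0.6]
opening: 0.0001
grip_force: 0.0
```

```bash
python3 -c "
from h import *
d=snap('side','s5'); t=snap('top','t5')
c=[t['img'][125:250,180:340,::-1],d['img'][130:255,200:360,::-1]]
cv2.imwrite('pics/c5.png',cv2.resize(np.hstack(c),(800,312),interpolation=0)); print(ctrl.get_obs()['contact_force'])"
```

```text
[ 0.14920827 -1.03396857  0.60302065]
```

View pics/c5.png

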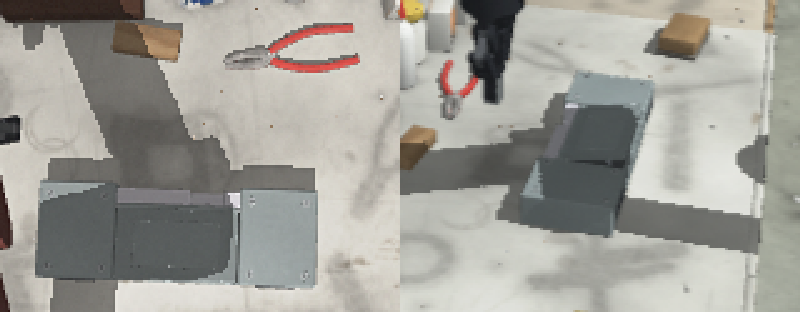

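The lid looks raised, with a dark gap at (600,160) in the side half, and the bystanders are in place. I'll check the lid angle before handing in.

```bash
python3 -c "
from h import *
o,R,y=case(); d=load('s5'); x0,y0,k=260,160,10
c=cv2.convertScaleAbs(cv2.resize(d['img'][y0:y0+50,x0:x0+60,::-1],None,fx=k,fy=k,interpolation=0),alpha=2)
for a,col in((0,(0,0,255)),(.145,(0,255,255)),(.18,(0,255,0))):
  for Y in(78,-78):
    X=36-95*np.cos(a); Z=44.5+95*np.sin(a)
    q=(proj(d,np.r_[o+R@[X/1e3-.002,Y/1e3],Z/1e3])[0]-[x0,y0]+.5)*k; cv2.circle(c,tuple(map(int,q)),4,col,1); print(a,Y,q)
cv2.imwrite('pics/c6.png',c)"
```

```text
0 78 [322.37480181 369.06474919]
0 -78 [389.28416988 146.65348035]
0.145 78 [321.98416319 335.24267844]
0.145 -78 [389.21245463 114.61474462]
0.18 78 [321.02551856 326.98838563]
0.18 -78 [388.39824899 106.81035547]
```

View pics/c6.png

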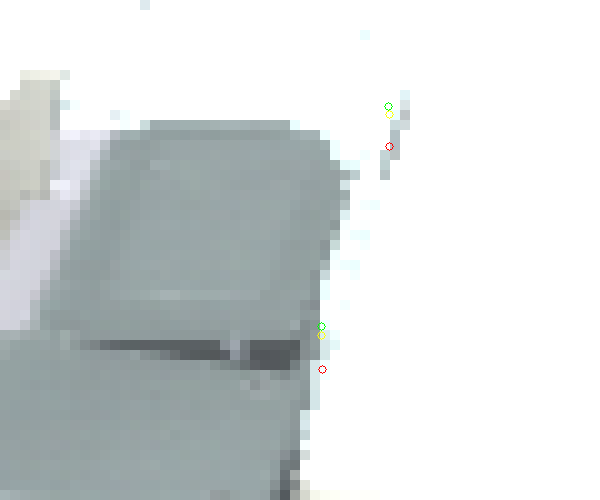

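The gap under the lid's front corner at (300,340–370), and the corner itself near row 330, fit full opening. The hard stop at 23 N agrees, so I'm handing in.

```bash
python3 -c "
from h import *
print(ctrl.finish_job())"
```

```text
the job is handed in; nothing more can be done
None
```

I felt along the back edge with a fingertip until it dropped into the groove, about 37 mm right of the bar's middle. I then pushed the catch to its solid stop, the lid came up, and I drew the hand clear and handed the job in; no verdict came back.

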